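Return a memory stick and hold the box open

TASK

Pull the black memory stick out of its pocket at the end of the returns box and drop it through the opening in the blue lid, while the lid is still shut. Then lift the lid, which has a barrel handle, to 30 degrees and finish while still gripping it and holding it there, so that a colleague can look inside: it falls shut if let go. Leave the red stick in its pocket and the note pad and calculator where they are.

Things in the scene. Friction and masses are not known exactly. Their poses are not given: they have to be found in the camera images.
- returns_box: grey metal returns box, blue lid, fixed to the desk: 110 mm deep (its x), 140 wide (y), 80 tall without lid, 5 mm walls; origin at the centre of its underside. Front = its -x side, facing half left towards the robot. On its -y end a grey block, 46 mm wide, 88 tall, flush with the lid, with two pockets 11 x 19 mm (x, y), 20 deep, centred at x = -45 and -5, y = -97 mm, a stick standing in each
- black_stick: black memory stick with a metal plug, 16 x 53 x 8 mm (its x, y, z), about 12 g, the one to return; origin at the centre of a 16 x 53 face, so the body lies at z = 0 to 8 mm. It stands loosely on end in one of the two pockets: its y axis is vertical, its x axis (the 16 mm width) runs along the box's y; the upper 33 mm stand out, its top 121 mm above the desk
- stick_middle (a point): middle of the black stick, 94.5 mm above the desk at the start, 26 mm below its top and 6 mm above the top of the pocket block; its x axis is the 16 mm width
- red_stick: red memory stick of the same size and frame, to be left in its pocket, 40 mm from the black one
- lid (a joint): angle of the box's blue lid, rad: 0 shut, grows as the front edge rises, 1.6 at most; 0.524 is 30 degrees. The lid, 8 mm thick and about 0.25 kg, is hinged along the box's +x rim and falls shut when let go
- lid_hinge (a point): middle of the lid's hinge line, 80 mm above the desk; the line runs along this frame's y axis (the box's y), and the lid turns about +y as it opens
- handle (a point): centre of the black barrel handle, the place to grip, at the front edge of the lid, 45 mm off its middle towards +y: a barrel of 18 mm diameter and 26 mm length lying along the box's y, pinched on its ends. 104 mm from the hinge line along the lid and 30 mm above the lid's top face (118 mm above the desk when shut). The frame turns with the lid; the barrel may spin between the finger pads
- opening (a point): centre of the square opening in the lid, 46 x 46 mm, at the level of the lid's top face (88 mm above the desk when shut), 75 mm from the handle along the box's -y and 22 mm towards the hinge. Below it the box is 75 mm deep inside, so a stick that drops through clears the lid
- note_pad: yellow note pad, 76 x 76 x 11 mm, loose bystander; origin at the centre of its underside
- calculator: dark desk calculator, 128 x 78 x 16 mm, loose bystander; origin at the centre of its underside
- lamp_front (a point): fixed desk point 130 mm ahead (+x) of a tall brass lamp's pole, world (0.423, -0.09, 0). Solid obstacle: foot 200 mm wide; thin pole to z 0.53 at x 0.293, y -0.09; a bar rises from it to z 0.68 and carries a shade 250 mm wide, centre x 0.29, y 0.09, z 0.47 to 0.66. The work lies left of the shade: keep a thick forearm to its left by leaning the tool in from the left

How it is judged (in metres and radians):
On the way, in this order (a step that is already met when the one before it is completed fails the run):
1. the black stick is held clear above its pocket (height (world z) of stick_middle above 0.135 m and contact force between the fingers and black_stick above 0.5 N), for 0.1 s.
2. the black stick lies inside the box, let go, under the shut lid (x of stick_middle in the frame of returns_box between -0.055 and 0.055 m and y of stick_middle in the frame of returns_box between -0.07 and 0.07 m and z of stick_middle in the frame of returns_box between 0 and 0.062 m and value of joint lid below 0.1 rad and contact force between the fingers and black_stick below 0.1 N), for 0.2 s.
At the end, for the whole second after the job is handed in: the lid is held still by the fingers at 30 degrees, give or take 5, and the black stick lies inside the box (value of joint lid between 0.436 and 0.611 rad and velocity of joint lid between -0.05 and 0.05 rad/s and contact force between the fingers and returns_box above 0.5 N and x of stick_middle in the frame of returns_box between -0.055 and 0.055 m and y of stick_middle in the frame of returns_box between -0.07 and 0.07 m and z of stick_middle in the frame of returns_box between 0 and 0.062 m); the arm keeps its last pose, push and grip.
It fails at once if the lid is opened before the black stick is in the box (value of joint lid above 0.15 rad and not (x of stick_middle in the frame of returns_box between -0.055 and 0.055 m and y of stick_middle in the frame of returns_box between -0.07 and 0.07 m and z of stick_middle in the frame of returns_box between 0 and 0.062 m)).
It fails at once if the red stick is pulled out or knocked over (distance of red_stick from where it was at the start of the episode above 0.015 m).
It fails at once if the note pad or calculator is pushed more than 20 mm (distance of any of note_pad, calculator from where it was at the start of the episode above 0.02 m).
It also fails if it takes over 42 s, if anything falls off the work surface, if the arm or the gripper's body presses on something with over 40 N, if the wrist force passes 120 N, or if a joint passes its speed limit or range.

ROBOT

A 7-joint arm with a two-finger parallel gripper is mounted at the origin on the work surface; the furniture and walls round the work are solid. World frame = base frame: x ahead of the robot, y to its left, z up, the work surface at z = 0. Lengths are in mm, angles in rad, forces in N, time in s.
With the tool pointing down it reaches from about 425 to 950 mm from the base axis. Payload 4.7 kg.
Tool frame: the origin (TCP) lies between the finger pads; the fingertips stand 11 mm ahead of it and the grasp point (between the pads) lies 8 mm behind it (bot.tip_reach is the distance from the TCP to the fingertips, in mm); z points along the fingers, y is the direction in which the jaws open and shut (so a half turn about z gives the same grasp; the last joint's range is limited). The gripper opens to 87 mm and grips with 3 to 60 N. Pads are 19 mm wide; open, the fingers measure 117 mm over their backs; the gripper's body (75 mm by 190 mm) begins 51 mm behind the grasp point.
Start: joints at [-1.345, 0.469, -0.049, 1.532, 0.024, 1.141, -0.082], TCP at [170.093, 653.236, 233.573] pointing down, gripper open.
Joint ranges: [-2.59, 2.59], [-0.33, 1.99], [-1.39, 1.29], [0.1, 2.45], [-1.04, 4.18], [0.21, 1.99], [-2.66, 2.66]. Speed limits (rad/s): [2.57, 2.57, 3.14, 3.14, 3.14, 3.14, 3.14].

INTERFACE

Orientations are given as a 3x3 rotation matrix whose columns are the frame's x, y, z axes.
In Python, from station import bot, solve_ik, sensors, eyes gives the robot as it stands. The module is installed in compiled form; this text tells all that it offers. Calls block until the motion is done:
- bot.movep(position, orientation): joint-space move of the TCP to a pose.
- bot.servo_line(position, rotation=None, max_speed=150): straight line of the TCP; rotation=None keeps the orientation; max_speed is the mean speed in mm/s.
- bot.movej(angles): joint-space move.
- bot.command_gripper(opening): finger opening in mm; the grip force is fixed at half the most; returns when the fingers have stopped.
- bot.hold(seconds).
- solve_ik(position, orientation): joint angles nearest the present ones, or None.
- sensors.read_state(): the state.
- eyes.capture(name): name is "scene" or "top" or "wrist"; returns a dict with "color" (400x640x3 uint8, red, green, blue), "range_z" (400x640 float32, mm along the optical axis (not along the pixel's ray), 0 where there is no reading), "fx", "fy", "cx", "cy" (pixels), "position" and "rotation" of the camera in the world. Camera axes: x right, y down, z forward; pixel columns grow to the right and rows downward; lengths in mm; the calibration is good to about 2 mm. A picture is of the moment at which its call begins.
A pose or a line that the arm cannot do raises bot.MotionError and nothing moves.
- bot.job_done(): hands the job in, once; it reports no verdict.
The state is a dict: "time": time; "joint_positions": joint angles; "joint_vel": joint speeds; "tau": joint torques, N m; "tool_pos": TCP position; "tool_rot": TCP orientation; "wrist_force": force on the tool from outside, world axes, zero at the start; "ft_torque": the same for the moment, N m; "gripper_width": finger opening in mm.
Only numpy, scipy, OpenCV 4.12 (cv2) and the standard library are available. Lean on these libraries where they do the work, as an engineer would, in place of code of your own. Each camera call takes 0.05 s, during which the arm holds its last target.

## Working session

There is one attempt and no reset: what is moved stays moved. The work goes in short steps, each a Python script; the robot and the scene stay as the last script left them, time stands still between calls to the robot, and variables do not carry over. Pictures are saved under pics/ and viewed, and the job is handed in when it is done.

```bash
mkdir -p pics; python3 - <<'E'
from station import bot, solve_ik, sensors, eyes
import cv2, numpy as np
for n in ["scene","top"]:
    c=eyes.capture(n); cv2.imwrite(f"pics/{n}1.png",c["color"][:,:,::-1]); np.savez(f"{n}1.npz",**c)
    print(n,c["fx"],c["cx"],c["cy"],c["position"],np.round(c["rotation"],3).tolist())
s=sensors.read_state(); print(s["time"],s["tool_pos"],s["tool_rot"],s["gripper_width"],bot.tip_reach)
E
```

```text
scene 389.497870664211 323.8071747822173 188.28476754367966 [1287.03918775   -1.48681134  458.72519324] [[0.211, 0.397, -0.893], [0.978, -0.092, 0.19], [-0.007, -0.913, -0.408]]
top 415.5092286615797 314.91298432944745 203.0464200842473 [ 461.95978788  161.66045655 1106.13082856] [[0.026, -0.999, 0.025], [-0.999, -0.027, -0.018], [0.018, -0.024, -1.0]]
0.1 [169.99267239 652.71985843 232.63470526] [[-9.67726524e-01  2.52002489e-01 -3.46156164e-04]
 [ 2.52002712e-01  9.67725089e-01 -1.66874098e-03]
 [-8.55428767e-05 -1.70211720e-03 -9.99998548e-01]] 87.02432612376501 11.0
```

View pics/scene1.png

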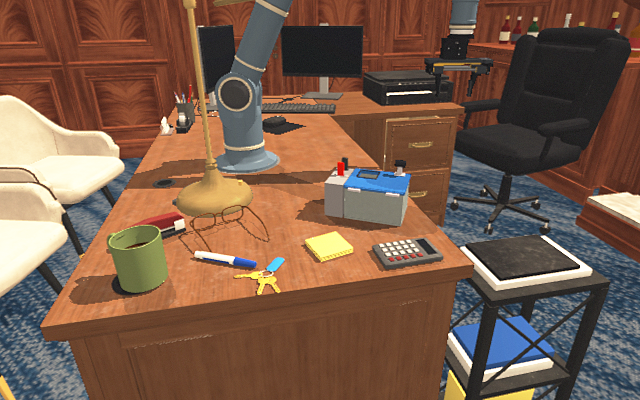

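View pics/top1.png

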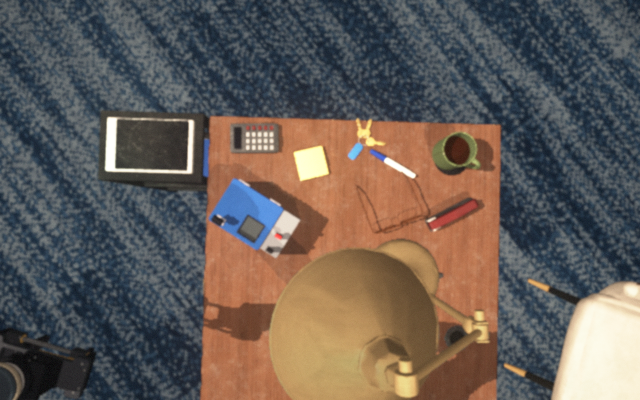

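```bash
python3 - <<'E'
import cv2, numpy as np
c=np.load("top1.npz"); im=c["color"][160:280,190:320,::-1]
a=cv2.resize(im,None,fx=6,fy=4.9,interpolation=cv2.INTER_CUBIC)
a=cv2.resize(im,(650,600),interpolation=cv2.INTER_CUBIC); cv2.imwrite("pics/topz.png",a)
c=np.load("scene1.npz"); im=c["color"][140:240,300:430,::-1]
cv2.imwrite("pics/scenez.png",cv2.resize(im,(780,600),interpolation=cv2.INTER_CUBIC))
E
```

```text
(no output)
```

View pics/topz.png

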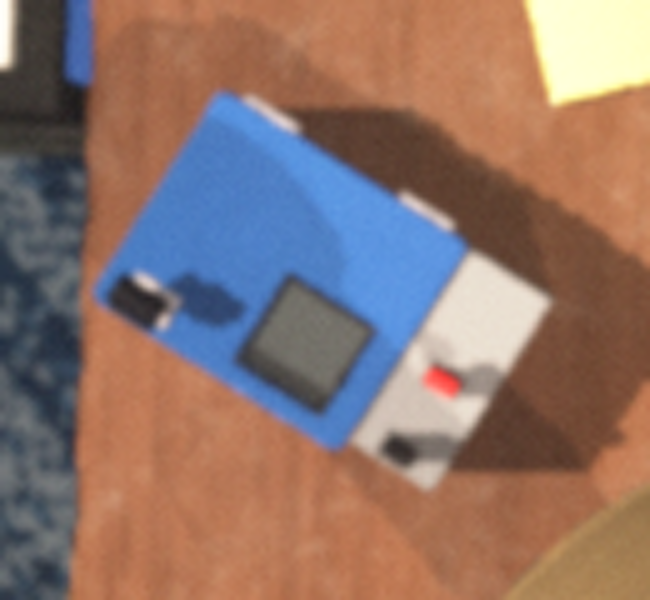

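View pics/scenez.png

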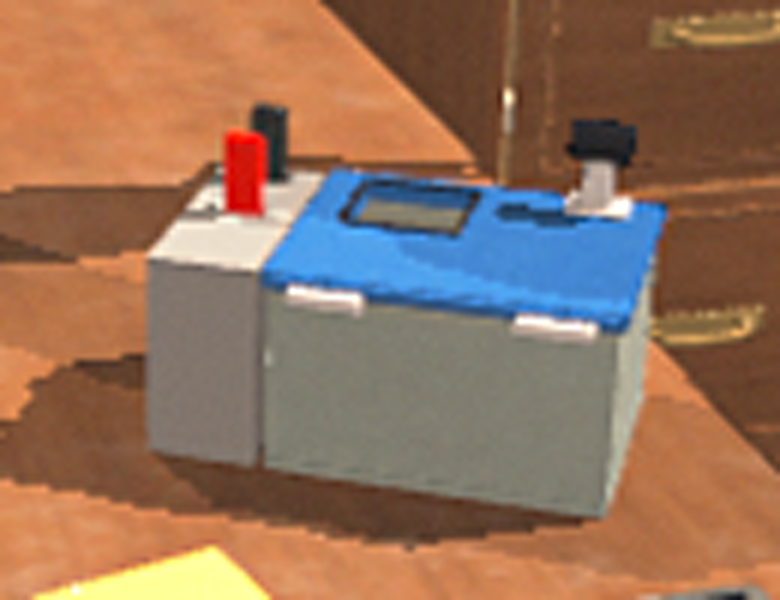

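```bash
cat > h.py <<'E'
import numpy as np, cv2
def ray(c,u,v,z):
    d=c["rotation"]@np.array([(u-c["cx"])/c["fx"],(v-c["cy"])/c["fy"],1]); p=c["position"]; return p+d*(z-p[2])/d[2]
def proj(c,P):
    q=(np.atleast_2d(P)-c["position"])@c["rotation"]; return np.c_[c["fx"]*q[:,0]/q[:,2]+c["cx"],c["fy"]*q[:,1]/q[:,2]+c["cy"]]
E
python3 - <<'E'
from h import *
from scipy.optimize import least_squares
c=dict(np.load("top1.npz")); s=dict(np.load("scene1.npz"))
B=np.array([[55,70,88],[-55,70,88],[55,-70,88],[-55,-70,88],[55,-116,88],[-55,-116,88]])
z=np.array([[222,90],[95,297],[468,243],[335,450],[552,300],[432,492]],float); uv=(z+.5)/5-.5+[190,160]
# scene corners: lid back y70, back y-70 , block back
Bs=np.array([[55,70,80],[55,-70,80],[55,-116,88],[55,-116,0],[55,70,0],[-45,-97,121],[-5,-97,121]])
zs=np.array([[617,330],[263,290],[148,258],[150,452],[605,517],[270,106],[245,133]],float); us=(zs+.5)/6-.5+[300,140]
def T(p,B): 
    k,q=np.cos(p[2]),np.sin(p[2]); return np.c_[B[:,0]*k-B[:,1]*q+p[0],B[:,0]*q+B[:,1]*k+p[1],B[:,2]]
f1=lambda p:(proj(c,T(p,B))-uv).ravel(); f2=lambda p:(proj(s,T(p,Bs))-us).ravel()
for f in(f1,f2,lambda p:np.r_[f1(p),f2(p)]):
    r=least_squares(f,[550,250,-.5],loss='soft_l1'); print(r.x,np.degrees(r.x[2])); print(np.round(r.fun.reshape(-1,2),1).tolist())
# depth
for cc,pts in((c,[(235,210),(245,200),(285,230)]),):
    for u,v in pts: 
        d=cc["range_z"][v,u]; print(cc["rotation"]@(d*np.array([(u-cc["cx"])/cc["fx"],(v-cc["cy"])/cc["fy"],1]))+cc["position"])
for zz,h in(((400,450),121),((443,381),121),((138,302),127)):
    u=(np.array(zz)+.5)/5-.5+[190,160]; print(ray(c,*u,h))
E
```

```text
[ 455.8857785   310.07541456 -189.01556626] -10829.794208918292
[[-0.1, 2.2], [1.6, -0.7], [-0.4, 1.4], [2.7, -1.5], [-1.2, -0.2], [-0.6, -0.1]]
[453.74936056 309.04279192  -6.81747496] -390.6125419220456
[[0.1, 0.7], [0.0, -0.2], [0.9, -0.2], [0.8, -0.3], [-0.5, 0.1], [-0.4, -0.2], [-0.6, 0.4]]
[455.12022829 309.14306659  -0.52534694] -30.100162528818235
[[0.4, 2.5], [1.9, -0.6], [-0.0, 1.9], [2.8, -1.1], [-0.8, 0.4], [-0.5, 0.4], [0.6, 0.8], [0.3, 0.2], [1.1, 0.2], [1.0, 0.2], [0.0, 0.3], [-0.5, 0.0], [-0.6, 0.7]]
[464.75103523 338.52194815  87.73862001]
[489.73383973 314.37402134  91.35941075]
[419.18789923 215.10333839  89.62906293]
[373.37963251 248.46014416 121.        ]
[406.40970422 229.11875593 121.        ]
[440.10218781 372.56854943 127.        ]
```

```bash
cat > ikdata.py <<'E'
from station import bot, solve_ik, sensors
import numpy as np
from scipy.spatial.transform import Rotation as R
rng=np.random.default_rng(0)
R0=np.array(sensors.read_state()["tool_rot"]); Q=[];P=[];O=[]
for i in range(300):
    p=np.array([rng.uniform(100,600),rng.uniform(200,650),rng.uniform(100,450)])
    o=R.from_rotvec(rng.normal(0,.5,3)).as_matrix()@R.from_euler('z',rng.uniform(-1.2,1.2)).as_matrix()@R0
    q=solve_ik(p,o)
    if q is not None: Q.append(q);P.append(p);O.append(o)
s=sensors.read_state(); Q.append(s["joint_positions"]);P.append(s["tool_pos"]);O.append(s["tool_rot"])
np.savez("ik.npz",Q=Q,P=P,O=O); print(len(Q),np.min(Q,0),np.max(Q,0),s["time"])
E
time python3 ikdata.py
```

```text
257 [-2.10275539 -0.30063293 -1.28189568  0.73933455 -0.99844946  0.21387803
 -2.57531412] [0.64049217 1.20057124 1.09798423 2.42180565 3.82355587 1.98020142
 2.63727712] 0.1
real	0m6.849s
user	0m1.447s
sys	0m0.378s
```

```bash
cat > fit.py <<'E'
import numpy as np
from scipy.spatial.transform import Rotation as R
from scipy.optimize import least_squares
d=np.load("ik.npz"); Q,P,O=d["Q"],d["P"]/1000,d["O"]
# chain: T = prod_i [ Rot(r_i) Trans(t_i) Rz(q_i) ] * M
def fk(x,Q,full=False):
    x=x.reshape(8,6); n=len(Q); Rm=np.tile(np.eye(3),(n,1,1)); p=np.zeros((n,3)); out=[]
    for i in range(8):
        p=p+Rm@x[i,3:]; Rm=Rm@R.from_rotvec(x[i,:3]).as_matrix()
        if i<7:
            out.append((p.copy(),Rm[:,:,2].copy())); Rm=Rm@R.from_euler('z',Q[:,i]).as_matrix()
    return (p,Rm,out) if full else (p,Rm)
def res(x):
    p,Rm=fk(x,Q); return np.r_[((p-P)).ravel(),.3*(Rm-O).ravel(),1e-4*x]
if __name__=="__main__":
    rng=np.random.default_rng(1); best=None
    for k in range(60):
        x=np.zeros((8,6))
        yaw=rng.uniform(-np.pi,np.pi); 
        x[0,:3]=[0,0,yaw] if rng.random()<.5 else R.from_euler('zx',[yaw,np.pi]).as_rotvec()
        for i in range(1,7): x[i,:3]=[rng.choice([-1,1])*np.pi/2,0,0]
        x[:,3:]=rng.normal(0,.1,(8,3)); x[7,:3]=R.random(random_state=k).as_rotvec()
        r=least_squares(res,x.ravel(),max_nfev=60)
        if best is None or r.cost<best.cost: best=r; print(k,r.cost,flush=True)
        if best.cost<1e-3: break
    r=least_squares(res,best.x,max_nfev=200); p,Rm=fk(r.x,Q); print(np.abs(p-P).max(),np.abs(Rm-O).max())
    np.save("fk.npy",r.x); print(np.round(r.x.reshape(8,6),3))
E
time timeout 500 python3 fit.py
```

```text
0 3.284202204168853e-07
6.25761492289989e-07 5.07835857532779e-07
[[ 2.670e+00 -1.655e+00 -0.000e+00 -0.000e+00 -0.000e+00  1.420e-01]
 [-2.680e-01 -1.635e+00  9.670e-01  2.280e-01  1.130e-01 -9.500e-02]
 [ 1.206e+00  1.009e+00  1.400e-01 -6.630e-01  6.630e-01  2.280e-01]
 [-1.230e+00 -9.780e-01 -1.010e-01 -1.230e-01  1.770e-01  3.840e-01]
 [ 1.711e+00 -8.920e-01  1.810e+00 -3.140e-01  3.470e-01 -2.310e-01]
 [-2.530e+00 -2.876e+00 -2.149e+00  2.000e-01 -2.500e-02  1.000e-03]
 [-2.840e-01 -1.877e+00 -1.745e+00  6.600e-02 -2.530e-01 -2.020e-01]
 [ 2.744e+00  1.530e+00  0.000e+00 -0.000e+00 -0.000e+00 -4.300e-02]]
real	0m26.231s
user	1m33.544s
sys	0m0.427s
```

```bash
cat > sk.py <<'E'
import numpy as np
from fit import fk
X=np.load("fk.npy")
def closest(a,b):
    p,u=a;q,v=b; A=np.c_[u,-v]; s=np.linalg.lstsq(A,q-p,rcond=None)[0]; return p+u*s[0],q+v*s[1]
def skel(q):
    p,Rm,out=fk(X,np.atleast_2d(q),True); L=[(a[0],b[0]) for a,b in out]
    pts=[]
    for i in range(6):
        pts+=closest(L[i],L[i+1])
    return p[0],Rm[0],L,np.array(pts)
if __name__=="__main__":
    np.set_printoptions(suppress=True,precision=4)
    for q in(np.zeros(7),[-1.345,0.469,-0.049,1.532,0.024,1.141,-0.082]):
        p,Rm,L,pts=skel(np.array(q,float)); print(p); print(pts); print(np.array([l[1] for l in L]))
E
python3 sk.py
```

```text
[ 0.     -0.0422  1.5624]
[[-0.     -0.      0.2377]
 [ 0.     -0.      0.2377]
 [ 0.     -0.0264  0.2377]
 [ 0.     -0.0264  0.2377]
 [ 0.     -0.0264  0.7919]
 [ 0.     -0.0264  0.7919]
 [ 0.     -0.0418  0.7919]
 [ 0.     -0.0418  0.7919]
 [ 0.     -0.0418  1.2587]
 [ 0.     -0.0418  1.2587]
 [ 0.     -0.0422  1.2587]
 [ 0.     -0.0422  1.2587]]
[[ 0.  0. -1.]
 [-0.  1. -0.]
 [ 0. -0. -1.]
 [-0.  1.  0.]
 [ 0.  0. -1.]
 [-0.  1. -0.]
 [ 0. -0. -1.]]
[0.1698 0.6536 0.2335]
[[-0.     -0.      0.2377]
 [ 0.      0.      0.2377]
 [ 0.0257 -0.0059  0.2377]
 [ 0.0257 -0.0059  0.2377]
 [ 0.0818  0.2382  0.732 ]
 [ 0.0818  0.2382  0.732 ]
 [ 0.097   0.2354  0.7317]
 [ 0.097   0.2354  0.7317]
 [ 0.1696  0.6535  0.5373]
 [ 0.1696  0.6535  0.5373]
 [ 0.1699  0.6535  0.5373]
 [ 0.1699  0.6535  0.5373]]
[[ 0.      0.     -1.    ]
 [-0.9746  0.2239 -0.    ]
 [-0.1012 -0.4405 -0.892 ]
 [-0.9832  0.181   0.0221]
 [-0.1555 -0.8957  0.4165]
 [-0.9852  0.1712  0.0003]
 [ 0.0003 -0.0002  1.    ]]
```

```bash
cat > plan.py <<'E'
import numpy as np
from scipy.optimize import least_squares
from scipy.spatial.transform import Rotation as R
from sk import skel, X
from fit import fk
LO=np.array([-2.59,-.33,-1.39,.1,-1.04,.21,-2.66]);HI=np.array([2.59,1.99,1.29,2.45,4.18,1.99,2.66])
def cyl(p,c,r,z0,z1):
    dr=np.hypot(p[:,0]-c[0],p[:,1]-c[1])-r; dz=np.maximum(z0-p[:,2],p[:,2]-z1)
    return np.where((dr<0)&(dz<0),np.maximum(dr,dz),np.hypot(np.maximum(dr,0),np.maximum(dz,0)))
def samp(q):
    p,Rm,L,pts=skel(q); S,E,W=pts[3],pts[5],pts[9]; t=np.linspace(0,1,12)[:,None]
    # fingers/body: body from wrist to grasp-51mm
    return np.r_[E+t*(W-E)], np.r_[W+t*(p-Rm[:,2]*.06-W)], np.r_[S+t*(E-S)]
def lamp(p):
    a=cyl(p,(.29,.09),.125,.47,.66); b=cyl(p,(.293,-.09),.015,0,.53); 
    s=np.linspace(0,1,10)[:,None]; bar=np.array([.293,-.09,.53])+s*np.array([-.003,.18,.15])
    d=np.linalg.norm(p[:,None]-bar[None],axis=2).min(1)-.015
    return np.minimum(np.minimum(a,b),np.minimum(d,cyl(p,(.293,-.09),.1,0,.05)))
def clear(q):
    a,b,c=samp(q); return np.array([lamp(a).min(),lamp(b).min(),lamp(c).min()])
def solve(p,Rt,q0,n=1,need=(.12,.12,.10),w=.02,seeds=6):
    p=np.asarray(p)/1000; rng=np.random.default_rng(0); best=None
    def f(q):
        P,O=fk(X,q[None]); 
        return np.r_[30*(P[0]-p),10*R.from_matrix(O[0].T@Rt).as_rotvec(),20*np.maximum(0,np.array(need)-clear(q)),w*(q-q0),
                     2*np.maximum(0,LO+.08-q),2*np.maximum(0,q-HI+.08)]
    for k in range(seeds):
        s=np.clip(q0+(0 if k==0 else rng.normal(0,.5,7)),LO+.05,HI-.05)
        r=least_squares(f,s,max_nfev=80)
        if best is None or r.cost<best.cost: best=r
    q=best.x
    # polish: exact pose
    def g(d):
        P,O=fk(X,(q+d)[None]); return np.r_[1e3*(P[0]-p),1e3*R.from_matrix(O[0].T@Rt).as_rotvec(),.01*d]
    q=q+least_squares(g,np.zeros(7)).x
    P,O=fk(X,q[None]); return q,best.cost,np.abs(P[0]-p).max()*1000,clear(q),np.minimum(q-LO,HI-q).min()
def orient(l,y,t):
    l=np.r_[l,0];y=np.r_[y,0]; z=-np.sin(t)*l-np.cos(t)*np.array([0,0,1.]); return np.c_[np.cross(y,z),y,z]
def path_clear(qa,qb,n=15):
    return np.min([clear(qa+(qb-qa)*s) for s in np.linspace(0,1,n)],0)
E
cat > box.py <<'E'
import numpy as np
from math import cos,sin,radians
C=np.array([455.,309.]); YAW=radians(-30)
def setbox():
    global bx,by
    bx=np.array([cos(YAW),sin(YAW)]); by=np.array([-sin(YAW),cos(YAW)])
setbox()
def W(x,y,z): return np.r_[C+bx*x+by*y,z]
E
cat > t1.py <<'E'
import plan,box,numpy as np
np.set_printoptions(suppress=True,precision=3)
q0=np.array([-1.345,0.469,-0.049,1.532,0.024,1.141,-0.082])
print(plan.clear(q0))
for t in (15,25,35,45):
  for sg in (1,-1):
    Rt=plan.orient(box.by,sg*box.bx,np.radians(t)); print("stick",t,sg,*plan.solve(box.W(-45,-97,104),Rt,q0))
for t in (0,15,30,45):
  for sg in (1,-1):
    Rt=plan.orient(-box.bx,sg*box.by,np.radians(t)); print("handle",t,sg,*plan.solve(box.W(-49,45,112),Rt,q0))
E
time python3 t1.py
```

```text
[0.149 0.451 0.111]
stick 15 1 [-1.595  0.734  1.232  2.088 -0.597  1.097 -0.545] 0.0029762719116022776 1.0318135235110049e-09 [0.116 0.148 0.161] 0.05820986061549682
stick 15 -1 [-1.592  0.729  1.226  2.087 -0.592  1.093  2.59 ] 0.00458127661915034 1.2645162694724377e-09 [0.116 0.148 0.16 ] 0.06392533129764955
stick 25 1 [-1.374  0.612  0.834  1.985 -0.261  1.14  -0.915] 0.00035597132367080767 2.609024107869118e-12 [0.12  0.201 0.117] 0.45619870159772447
stick 25 -1 [-1.374  0.612  0.834  1.985 -0.261  1.14   2.227] 0.0012835044929437284 8.40993941153556e-12 [0.12  0.201 0.117] 0.433152377177072
stick 35 1 [-1.273  0.664  0.682  1.891 -0.147  1.285 -1.027] 0.00032983498500065167 1.0547118733938987e-12 [0.136 0.252 0.1  ] 0.5594519878045878
stick 35 -1 [-1.273  0.664  0.682  1.891 -0.147  1.285  2.114] 0.0011159910818522231 5.995204332975845e-12 [0.136 0.252 0.1  ] 0.5456447886928228
stick 45 1 [-1.256  0.762  0.661  1.807 -0.11   1.436 -1.039] 0.00033893389137564 6.661338147750939e-13 [0.167 0.295 0.1  ] 0.5544954481544757
stick 45 -1 [-1.256  0.762  0.661  1.807 -0.11   1.436  2.10
[... 608 characters left out ...]
4 5.9396931817445875e-12 [0.19  0.216 0.186] 0.07996466189840268
handle 30 1 [-1.312  0.47   0.331  2.014  0.57   0.746 -0.405] 0.0001874068041707055 4.385380947269368e-12 [0.12  0.252 0.106] 0.43552055857954564
handle 30 -1 [-1.875  0.838  1.233  2.042 -0.442  0.662 -2.594] 0.0031825941188332826 3.7386760354252146e-10 [0.236 0.253 0.214] 0.057293697762123674
handle 45 1 [-1.465  0.559  0.385  2.042  0.829  0.842 -0.73 ] 0.00032558433141252196 7.438494264988549e-12 [0.181 0.303 0.129] 0.4077774239802263
handle 45 -1 [-1.275  0.534  0.136  2.031  0.937  0.943  2.321] 0.0013879040369137012 6.7584826624056404e-12 [0.133 0.303 0.1  ] 0.33905719941474777
real	0m33.690s
user	0m33.844s
sys	0m0.145s
```

```bash
python3 - <<'E'
import plan,box,numpy as np,cv2
from station import bot,sensors,eyes
np.set_printoptions(suppress=True,precision=3)
q0=np.array(sensors.read_state()["joint_positions"])
q,*r=plan.solve(box.W(-30,-60,250),plan.orient(box.by,box.bx,np.radians(35)),q0); print(q,r,plan.path_clear(q0,q))
P=[plan.fk(plan.X,(q0+(q-q0)*s)[None])[0][0] for s in np.linspace(0,1,6)]; print(np.array(P))
bot.movej(q)
s=sensors.read_state(); print(s["time"],s["tool_pos"],s["joint_positions"])
for n in("wrist","scene"):
    c=eyes.capture(n); cv2.imwrite(f"pics/{n}2.png",c["color"][:,:,::-1]); np.savez(f"{n}2.npz",**c)
E
```

```text
[-1.335  0.557  0.813  1.689 -0.088  1.595 -0.994] [np.float64(0.00036495799440093026), np.float64(1.3877787807814457e-12), array([0.12 , 0.198, 0.11 ]), np.float64(0.3950364063100944)] [0.12  0.198 0.11 ]
[[0.17  0.653 0.233]
 [0.251 0.583 0.214]
 [0.315 0.505 0.208]
 [0.36  0.425 0.213]
 [0.388 0.345 0.228]
 [0.399 0.272 0.25 ]]
1.725 [398.587 273.174 249.681] [-1.336  0.558  0.811  1.688 -0.088  1.595 -0.994]
```

View pics/wrist2.png

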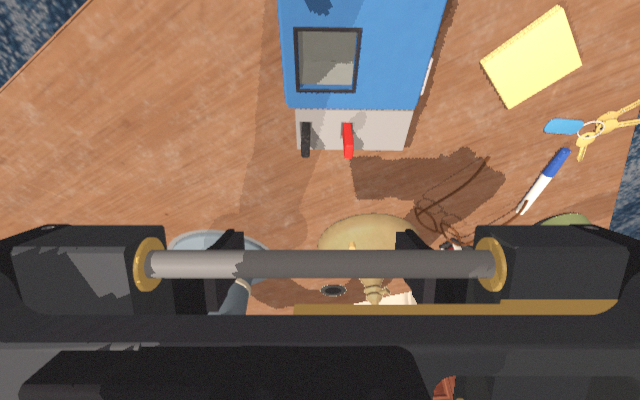

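View pics/scene2.png

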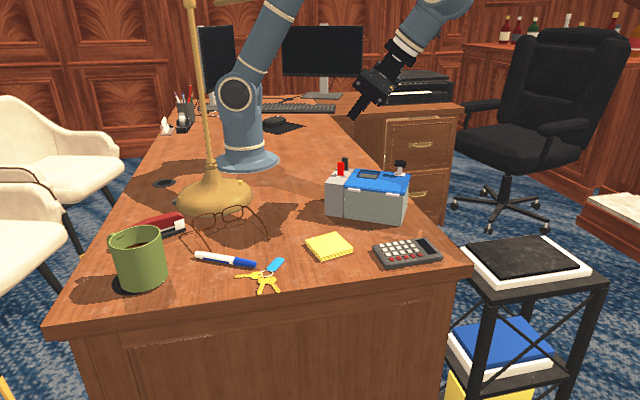

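```bash
python3 - <<'E'
import cv2,numpy as np
c=np.load("wrist2.npz"); print(c["position"],c["rotation"].round(3).tolist(),c["fx"],c["cx"],c["cy"])
im=c["color"][0:170,265:455,::-1]; cv2.imwrite("pics/wz.png",cv2.resize(im,None,fx=3.5,fy=3.5,interpolation=cv2.INTER_CUBIC))
E
```

```text
[467.42807018 395.37808603 336.20690148] [[0.867, -0.326, -0.376], [-0.498, -0.569, -0.655], [-0.0, 0.755, -0.656]] 299.7775118708266 319.3851158264359 204.0708577319479
```

View pics/wz.png

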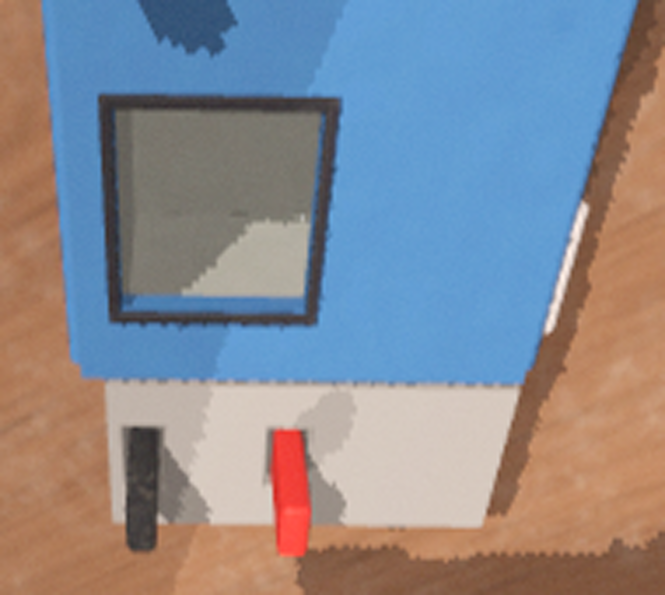

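```bash
python3 - <<'E'
from h import *
c=dict(np.load("wrist2.npz"))
np.set_printoptions(suppress=True,precision=1)
th=np.radians(-30);bx=np.array([np.cos(th),np.sin(th)]);by=np.array([-bx[1],bx[0]])
for n,zz,h in[("hTL",(116,108),88),("hTR",(323,108),88),("hBR",(308,312),88),("hBL",(121,312),88),("bFL",(114,524),88),("bFR",(485,526),88),("bL",(107,382),88),("bR",(519,384),88),("lidR",(524,384),88),("lidL",(75,365),88),("red",(292,530),121),("blk",(141,527),121)]:
    u=(np.array(zz)+.5)/3.5-.5+[265,0]; p=ray(c,*u,h)[:2]; r=p-[455,309]; print(n,p,"local",r@bx,r@by)
for n,(u,v) in dict(lid=(400,80),lid2=(380,40),block=(380,130)).items():
    d=c["range_z"][v,u]; print(n,c["rotation"]@(d*np.array([(u-c["cx"])/c["fx"],(v-c["cy"])/c["fy"],1]))+c["position"])
E
```

```text
hTL [410.7 329.6] local -48.664816492580066 -4.327250471178479
hTR [449.6 307.3] local -3.8557320013652543 -4.192992840949528
hBR [426.9 266.5] local -3.0596762375905713 -50.871061139292074
hBL [386.3 289.7] local -49.82202001933457 -51.015256038828745
bFL [348.3 234.5] local -55.115113014238396 -117.85520627814029
bFR [444.1 178.8] local 55.65068271618919 -118.25265723864298
bL [372.5 275.1] local -54.45796276328902 -70.57613669861367
bR [466.8 220.4] local 54.49481579486044 -70.8269067247223
lidR [467.9 219.8] local 55.81720149490776 -70.82277923010076
lidL [368.  283.4] local -62.51014746058594 -65.65470329947249
red [403.2 231.2] local -5.934917794011359 -93.23159380117676
blk [369.7 251.6] local -45.15088901505774 -92.37200557313815
lid [465.4 253.9  88.6]
lid2 [462.3 292.4  88.4]
block [432.3 215.3  89.6]
```

```bash
sed -i 's/C=np.array.*; YAW.*/C=np.array([455.3,308.8]); YAW=radians(-30.1)/' box.py
python3 - <<'E'
import plan,box,numpy as np,cv2
from station import bot,sensors,eyes
np.set_printoptions(suppress=True,precision=3)
q0=np.array(sensors.read_state()["joint_positions"])
Rt=plan.orient(box.by,box.bx,np.radians(35)); g=lambda x,y,z: box.W(x,y,z)+8*Rt[:,2]
bot.command_gripper(26)
q,*r=plan.solve(g(-45,-96,165),Rt,q0); print(q,r,plan.path_clear(q0,q))
bot.movej(q)
s=sensors.read_state(); print(s["time"],s["tool_pos"]-g(-45,-96,165),s["gripper_width"])
for n in("wrist",):
    c=eyes.capture(n); cv2.imwrite(f"pics/{n}3.png",c["color"][:,:,::-1]); np.savez(f"{n}3.npz",**c)
E
```

```text
[-1.341  0.603  0.781  1.87  -0.13   1.383 -1.002] [np.float64(1.66232297357964e-05), np.float64(6.106226635438361e-13), array([0.128, 0.217, 0.111]), np.float64(0.5093527875151034)] [0.12  0.198 0.11 ]
3.5083 [0.704 0.35  0.63 ] 26.149108377295114
```

View pics/wrist3.png

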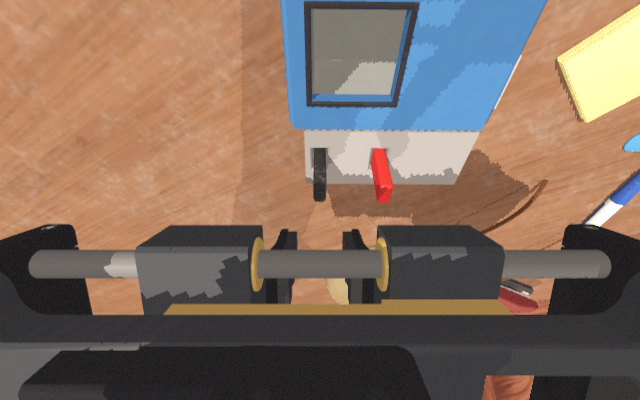

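```bash
python3 - <<'E'
import plan,box,numpy as np,cv2
from station import bot,sensors,eyes
np.set_printoptions(suppress=True,precision=3)
Rt=plan.orient(box.by,box.bx,np.radians(35)); g=lambda x,y,z: box.W(x,y,z)+8*Rt[:,2]
bot.servo_line(g(-45,-96,112),Rt,80)
s=sensors.read_state(); print(s["time"],s["tool_pos"]-g(-45,-96,112),s["wrist_force"],plan.clear(np.array(s["joint_positions"])))
for n in("wrist","scene"):
    c=eyes.capture(n); cv2.imwrite(f"pics/{n}4.png",c["color"][:,:,::-1]); np.savez(f"{n}4.npz",**c)
im=c["color"][90:240,280:430,::-1]; cv2.imwrite("pics/s4z.png",cv2.resize(im,(600,600)))
E
```

```text
4.375 [ 0.237 -0.062  0.112] [-0.509 -0.513  0.269] [0.144 0.248 0.108]
```

View pics/wrist4.png

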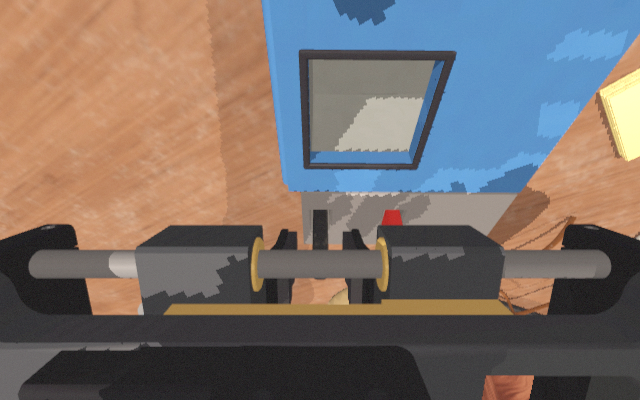

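View pics/s4z.png

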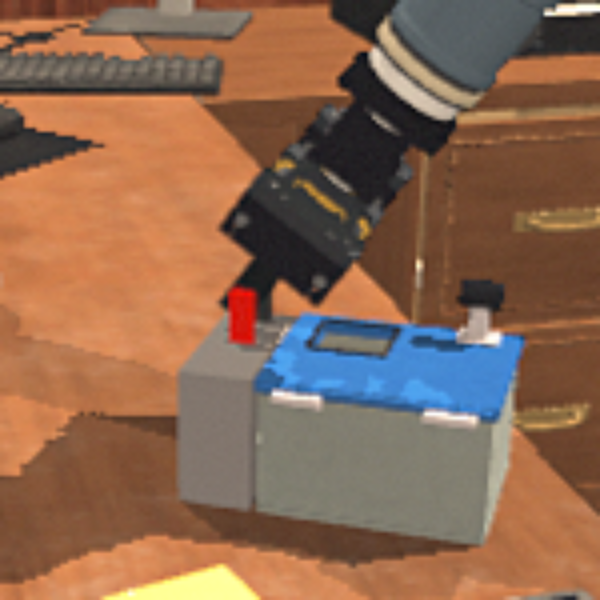

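```bash
python3 - <<'E'
import plan,box,numpy as np,cv2
from station import bot,sensors,eyes
np.set_printoptions(suppress=True,precision=3)
Rt=plan.orient(box.by,box.bx,np.radians(35)); g=lambda x,y,z: box.W(x,y,z)+8*Rt[:,2]
bot.command_gripper(0)
print(sensors.read_state()["gripper_width"])
bot.servo_line(g(-45,-96,168),Rt,70); bot.hold(.2)
bot.servo_line(g(-27,-29,168),Rt,100)
s=sensors.read_state(); print(s["time"],s["gripper_width"],s["tool_pos"]-g(-27,-29,168),s["wrist_force"],plan.clear(np.array(s["joint_positions"])))
for n in("wrist","scene"):
    c=eyes.capture(n); cv2.imwrite(f"pics/{n}5.png",c["color"][:,:,::-1]); np.savez(f"{n}5.npz",**c)
im=c["color"][90:240,280:430,::-1]; cv2.imwrite("pics/s5z.png",cv2.resize(im,(600,600)))
E
```

```text
7.390682596866697
6.9417 7.768915067909919 [-0.322 -0.524 -0.049] [ 0.168  0.978 -1.297] [0.155 0.27  0.103]
```

View pics/wrist5.png

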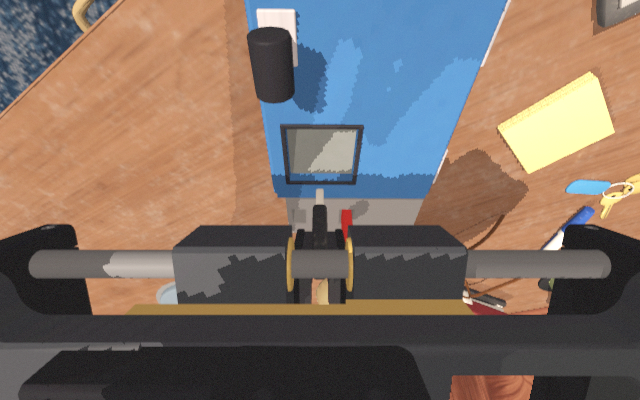

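View pics/s5z.png

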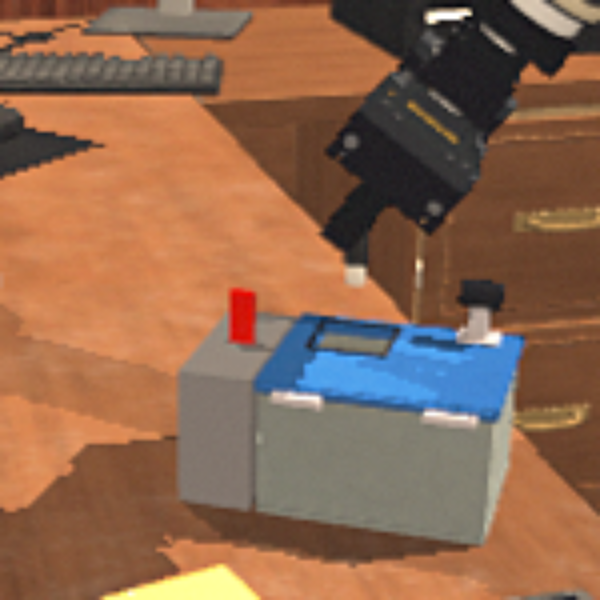

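```bash
python3 - <<'E'
import plan,box,numpy as np,cv2
from h import *
from station import bot,sensors,eyes
np.set_printoptions(suppress=True,precision=3)
c=dict(np.load("wrist5.npz"))
p=ray(c,271,65,122)[:2]-box.C; print("handle local",p@box.bx,p@box.by)
for n,u,v in(("TL",285,128),("TR",359,128),("BR",353,181),("BL",292,181)):
    p=ray(c,u,v,88)[:2]-box.C; print(n,p@box.bx,p@box.by)
Rt=plan.orient(box.by,box.bx,np.radians(35)); g=lambda x,y,z: box.W(x,y,z)+8*Rt[:,2]
bot.servo_line(g(-27,-29,115),Rt,60)
s=sensors.read_state(); print(s["time"],s["gripper_width"],s["tool_pos"]-g(-27,-29,115),s["wrist_force"])
for n in("wrist","scene"):
    c=eyes.capture(n); cv2.imwrite(f"pics/{n}6.png",c["color"][:,:,::-1]); np.savez(f"{n}6.npz",**c)
im=c["color"][90:240,280:430,::-1]; cv2.imwrite("pics/s6z.png",cv2.resize(im,(600,600)))
E
```

```text
handle local -48.29871464107801 49.61738775726738
TL -49.7585997245766 -5.122923826632524
TR -3.1737611006879796 -5.146320138116593
BR -2.995130714564293 -51.95462015650288
BL -48.59591636588234 -51.92687858674992
8.075 7.781811149113516 [0.273 0.073 0.289] [-0.217  0.47  -0.226]
```

View pics/wrist6.png

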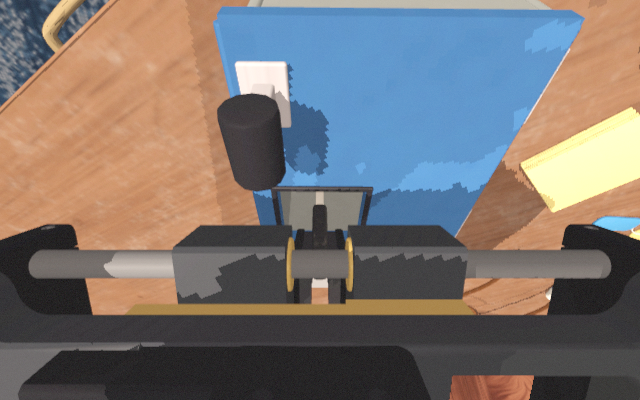

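View pics/s6z.png

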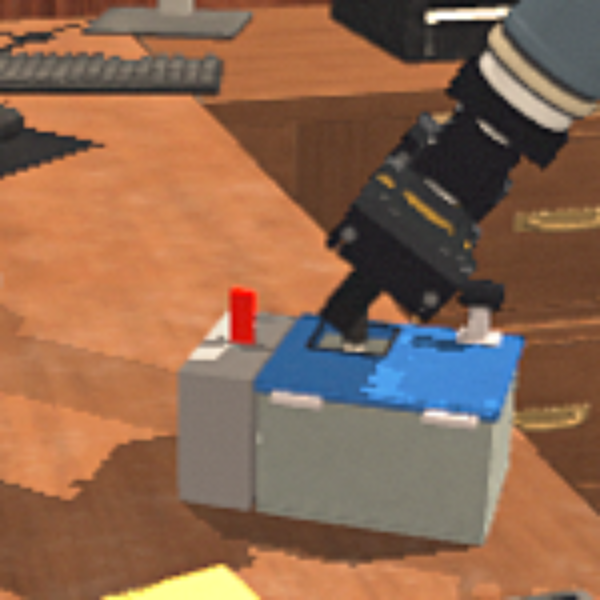

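```bash
python3 - <<'E'
import plan,box,numpy as np,cv2
from station import bot,sensors,eyes
np.set_printoptions(suppress=True,precision=3)
Rt=plan.orient(box.by,box.bx,np.radians(35)); g=lambda x,y,z: box.W(x,y,z)+8*Rt[:,2]
bot.command_gripper(30); bot.hold(.4)
bot.servo_line(g(-27,-29,185),Rt,100)
s=sensors.read_state(); print(s["time"],s["gripper_width"])
for n in("wrist","scene"):
    c=eyes.capture(n); cv2.imwrite(f"pics/{n}7.png",c["color"][:,:,::-1]); np.savez(f"{n}7.npz",**c)
im=c["color"][90:240,280:430,::-1]; cv2.imwrite("pics/s7z.png",cv2.resize(im,(600,600)))
E
```

```text
10.1333 30.20432355280798
```

View pics/wrist7.png

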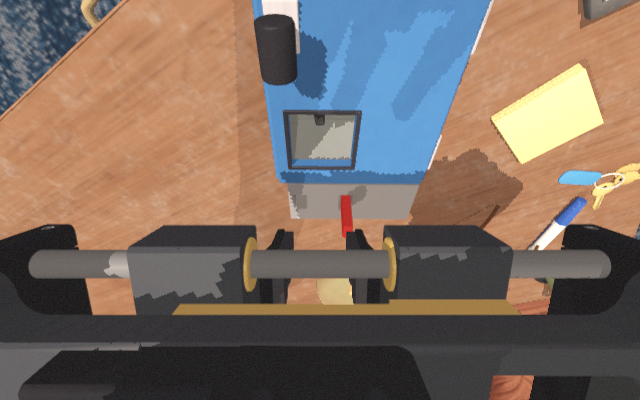

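View pics/s7z.png

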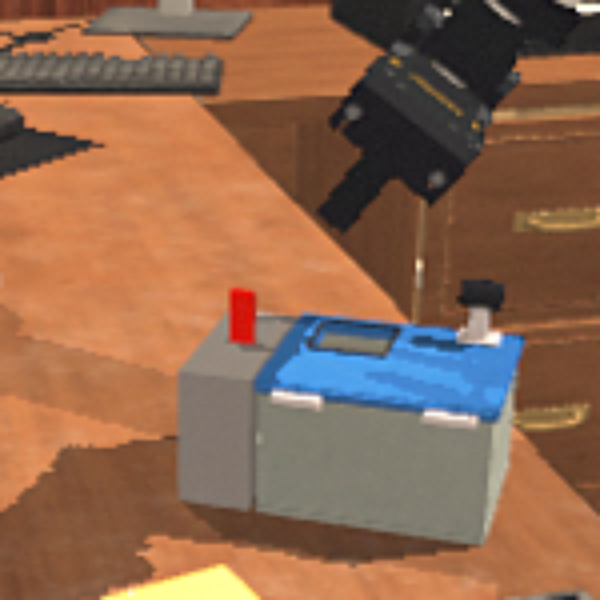

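```bash
cat > lid.py <<'E'
import numpy as np,plan,box
T=np.radians(25)
Rh=plan.orient(-box.bx,box.by,T)
def hp(th,back=0,dx=0,dy=0,dz=0):
    x=55-104*np.cos(th)+38*np.sin(th); z=80+104*np.sin(th)+38*np.cos(th)
    return box.W(x+dx,45+dy,z+dz)+(8-back)*Rh[:,2]
E
python3 - <<'E'
import plan,box,lid,numpy as np,cv2
from station import bot,sensors,eyes
np.set_printoptions(suppress=True,precision=3)
q0=np.array(sensors.read_state()["joint_positions"])
qf,*r=plan.solve(lid.hp(np.radians(30)),lid.Rh,q0); print("final",qf,r)
q,*r=plan.solve(lid.hp(0,80),lid.Rh,q0); print("pre",q,r)
q1,*r=plan.solve(lid.hp(0),lid.Rh,q); print("grasp",q1,r)
print(plan.path_clear(q0,q),plan.path_clear(q1,qf))
P=np.array([plan.fk(plan.X,(q0+(q-q0)*s)[None])[0][0] for s in np.linspace(0,1,7)]); print(P)
np.savez("lidq.npz",q=q,q1=q1,qf=qf)
E
```

```text
final [-1.449  0.443  0.659  1.969  0.241  0.74   0.022] [np.float64(0.00038496659048760666), np.float64(2.55351295663786e-12), array([0.12 , 0.213, 0.126]), np.float64(0.48075420370854505)]
pre [-1.451  0.361  0.485  1.958  0.357  0.87  -0.182] [np.float64(0.0003169778274031318), np.float64(1.6653345369377348e-12), array([0.12 , 0.234, 0.126]), np.float64(0.49157269714171004)]
grasp [-1.372  0.476  0.478  2.007  0.352  0.69  -0.171] [np.float64(1.081986972674428e-05), np.float64(4.0245584642661925e-13), array([0.127, 0.237, 0.115]), np.float64(0.44276418696038)]
[0.12  0.234 0.103] [0.12  0.213 0.115]
[[0.415 0.293 0.178]
 [0.418 0.296 0.175]
 [0.421 0.303 0.173]
 [0.423 0.316 0.173]
 [0.423 0.335 0.174]
 [0.418 0.359 0.178]
 [0.409 0.388 0.183]]
```

```bash
python3 - <<'E'
import plan,box,lid,numpy as np,cv2
from station import bot,sensors,eyes
np.set_printoptions(suppress=True,precision=3)
bot.movej(np.load("lidq.npz")["q"]); bot.command_gripper(48)
s=sensors.read_state(); print(s["time"],s["tool_pos"]-lid.hp(0,80),s["gripper_width"])
for n in("wrist","scene"):
    c=eyes.capture(n); cv2.imwrite(f"pics/{n}8.png",c["color"][:,:,::-1]); np.savez(f"{n}8.npz",**c)
im=c["color"][60:240,280:460,::-1]; cv2.imwrite("pics/s8z.png",cv2.resize(im,(600,600)))
E
```

```text
11.675 [ 0.036 -0.032 -0.032] 48.0094067422456
```

View pics/wrist8.png

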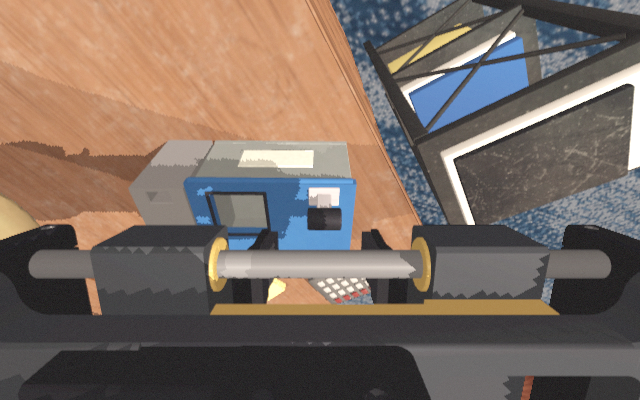

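View pics/s8z.png

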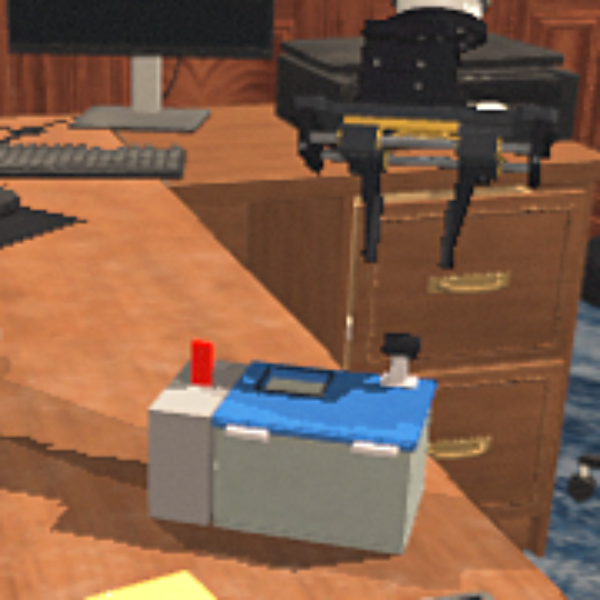

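```bash
python3 - <<'E'
from h import *
import box
np.set_printoptions(suppress=True,precision=2)
for n,L in(("wrist8",[(307,218),(342,218),(324,218)]),):
    c=dict(np.load(n+".npz"));print(c["position"],c["rotation"].tolist())
    for u,v in L:
        p=ray(c,u,v,120)[:2]-box.C; print(p@box.bx,p@box.by)
im=dict(np.load("wrist8.npz"))["color"][130:260,120:380,::-1]; cv2.imwrite("pics/w8z.png",cv2.resize(im,(780,390),interpolation=cv2.INTER_CUBIC))
E
```

```text
[300.79 449.79 292.85] [[0.5013597470001161, 0.6712078925562813, 0.5460021694628437], [0.8652388563750438, -0.3891874702066, -0.31606144094620287], [0.0003542693647570546, 0.6308827767536052, -0.7758780809436976]]
-49.96782117950991 35.01047213752162
-49.96398255330629 62.04251609771353
-49.96595675705036 48.13994794799686
```

View pics/w8z.png

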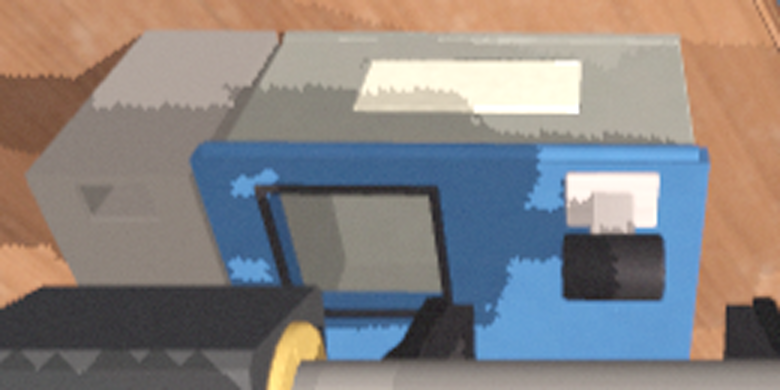

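```bash
python3 - <<'E'
import plan,box,lid,numpy as np,cv2
from station import bot,sensors,eyes
np.set_printoptions(suppress=True,precision=3)
bot.servo_line(lid.hp(0,0,dy=2),lid.Rh,80)
s=sensors.read_state(); print(s["time"],s["tool_pos"]-lid.hp(0,0,dy=2),s["gripper_width"],s["wrist_force"],plan.clear(np.array(s["joint_positions"])))
for n in("wrist","scene"):
    c=eyes.capture(n); cv2.imwrite(f"pics/{n}9.png",c["color"][:,:,::-1]); np.savez(f"{n}9.npz",**c)
im=c["color"][60:240,280:460,::-1]; cv2.imwrite("pics/s9z.png",cv2.resize(im,(600,600)))
E
```

```text
12.925 [0.019 0.447 0.367] 47.9677080867135 [-0.585  0.243  0.211] [0.128 0.239 0.115]
```

View pics/wrist9.png

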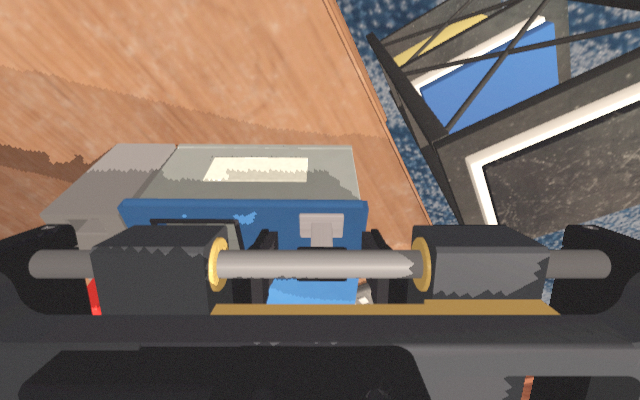

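View pics/s9z.png

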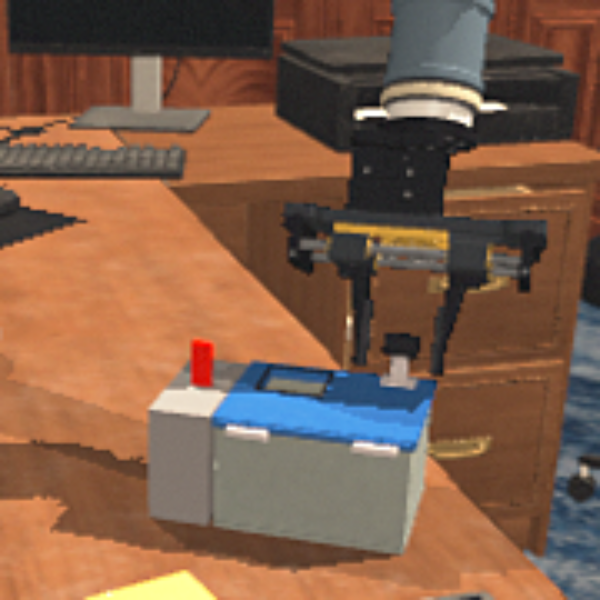

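```bash
python3 - <<'E'
import plan,box,lid,numpy as np,cv2
from station import bot,sensors,eyes
np.set_printoptions(suppress=True,precision=3)
bot.command_gripper(10)
s=sensors.read_state(); print(s["time"],s["gripper_width"],s["wrist_force"],s["tool_pos"]-lid.hp(0,0,dy=2))
for d in (3,6):
    bot.servo_line(lid.hp(np.radians(d),0,dy=2),lid.Rh,40)
    s=sensors.read_state(); print(d,s["time"],s["gripper_width"],s["wrist_force"],s["tool_pos"]-lid.hp(np.radians(d),0,dy=2))
for n in("wrist","scene"):
    c=eyes.capture(n); cv2.imwrite(f"pics/{n}10.png",c["color"][:,:,::-1]); np.savez(f"{n}10.npz",**c)
im=c["color"][60:240,280:460,::-1]; cv2.imwrite("pics/s10z.png",cv2.resize(im,(600,600)))
E
```

```text
13.5583 25.65140768440929 [ 3.163  3.437 -1.919] [0.712 1.324 0.372]
3 13.85 25.834749736476724 [ 4.157  4.567 -4.106] [0.573 1.325 0.206]
6 14.1417 25.685648876662505 [ 4.273  3.106 -3.84 ] [0.43  1.386 0.122]
```

View pics/s10z.png

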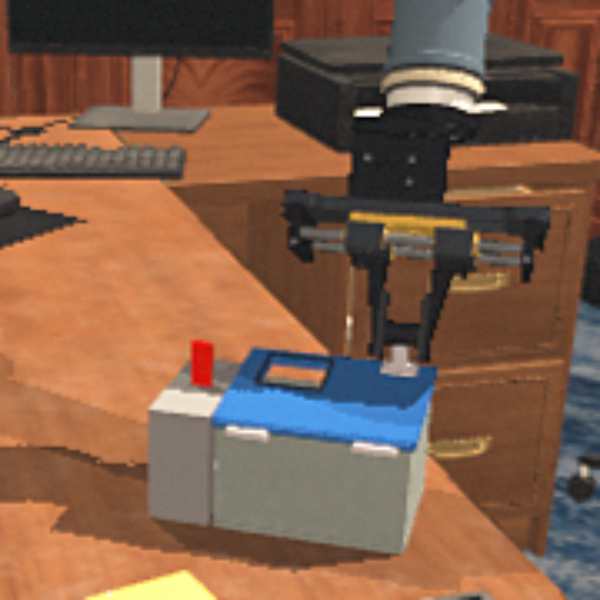

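```bash
python3 - <<'E'
import plan,box,lid,numpy as np,cv2
from station import bot,sensors,eyes
np.set_printoptions(suppress=True,precision=3)
for d in range(9,31,3):
    p=lid.hp(np.radians(d),0,dy=3)
    bot.servo_line(p,lid.Rh,40)
    s=sensors.read_state(); print(d,s["time"],s["gripper_width"],s["wrist_force"],s["tool_pos"]-p,plan.clear(np.array(s["joint_positions"])))
    if np.linalg.norm(s["wrist_force"])>30: break
bot.hold(.5)
for n in("wrist","scene","top"):
    c=eyes.capture(n); cv2.imwrite(f"pics/{n}11.png",c["color"][:,:,::-1]); np.savez(f"{n}11.npz",**c)
    if n=="scene": im=c["color"][60:240,280:460,::-1]; cv2.imwrite("pics/s11z.png",cv2.resize(im,(600,600)))
E
```

```text
9 14.5417 25.407107126346297 [ 1.898  4.617 -3.134] [-0.299  0.618 -0.232] [0.12  0.233 0.114]
12 14.8333 25.71932128387295 [ 1.64   5.639 -2.925] [-0.289  0.558 -0.096] [0.117 0.23  0.113]
15 15.125 25.67395803571038 [-0.03   5.439 -1.715] [-0.37   0.602 -0.081] [0.114 0.228 0.113]
18 15.4167 25.634011186431298 [-0.743  4.635 -0.925] [-0.398  0.627 -0.092] [0.111 0.225 0.112]
21 15.7083 25.677093396387345 [-1.475  4.931 -1.182] [-0.445  0.614 -0.109] [0.108 0.223 0.111]
24 16.0 25.99591404029542 [-0.18   5.628 -1.036] [-0.517  0.581 -0.121] [0.104 0.221 0.11 ]
27 16.2917 25.55216947946046 [-1.614  5.284  0.049] [-0.546  0.564 -0.109] [0.101 0.218 0.109]
30 16.5833 25.511320496118994 [-1.881  4.119  0.449] [-0.593  0.57  -0.083] [0.098 0.216 0.108]
```

View pics/wrist11.png

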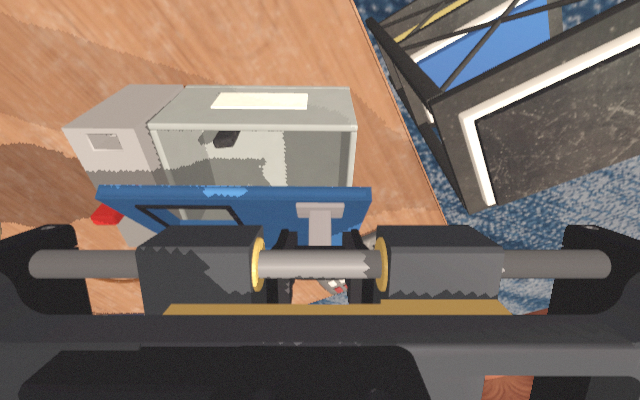

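View pics/s11z.png

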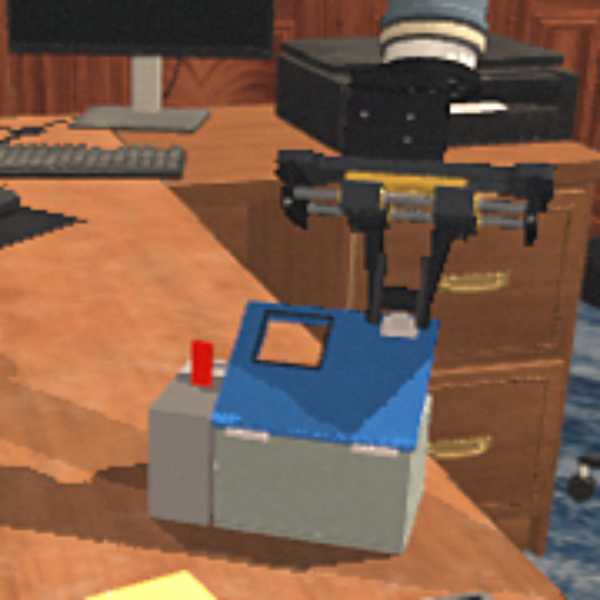

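View pics/top11.png

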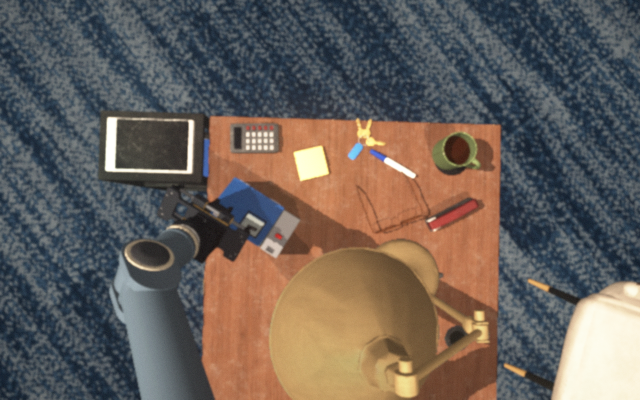

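```bash
python3 - <<'E'
from h import *
import box
np.set_printoptions(suppress=True,precision=3)
def pts(c,sl):
    v,u=np.mgrid[sl]; d=c["range_z"][v,u]; r=np.stack([(u-c["cx"])/c["fx"],(v-c["cy"])/c["fy"],np.ones_like(d)],-1)*d[...,None]
    return (r@c["rotation"].T+c["position"]), c["color"][v,u].astype(int)
for n,sl in(("scene11",np.s_[140:210,330:430]),("wrist11",np.s_[180:230,90:380])):
    c=dict(np.load(n+".npz")); P,K=pts(c,sl)
    m=(K[...,2]>K[...,0]+50)&(P[...,2]>60); A=P[m]
    for _ in range(3):
        c0=A.mean(0); nn=np.linalg.svd(A-c0,full_matrices=False)[2][2]; e=np.abs((A-c0)@nn); A=A[e<max(3,2*np.median(e))]
    nn*=np.sign(nn[2]); print(n,len(A),nn,"angle",np.degrees(np.arccos(nn[2])),nn[:2]@box.bx)
P,K=pts(c,np.s_[124:156,205:245]); m=K.sum(-1)<150; A=P[m]
L=np.c_[(A[:,:2]-box.C)@box.bx,(A[:,:2]-box.C)@box.by,A[:,2]]; print(len(A),L.min(0),np.median(L,0),L.max(0))
im=c["color"][80:200,120:370,::-1]; cv2.imwrite("pics/w11z.png",cv2.resize(im,(750,360),interpolation=cv2.INTER_CUBIC))
E
```

```text
scene11 1668 [ 0.42  -0.25   0.872] angle 29.2812300824483 0.4890600242581468
wrist11 6281 [ 0.392 -0.237  0.889] angle 27.235778914403117 0.4575736726023131Traceback (most recent call last):
  File "<stdin>", line 14, in <module>
    return umr_minimum(a, axis, None, out, keepdims, initial, where)
ValueError: zero-size array to reduction operation minimum which has no identity
```

```bash
python3 - <<'E'
from h import *
import box
np.set_printoptions(suppress=True,precision=1)
c=dict(np.load("wrist11.npz"))
for u,v in((214,136),(222,139),(230,139),(236,136),(225,146),(212,145),(195,140)):
    d=c["range_z"][v,u]; p=c["rotation"]@(d*np.array([(u-c["cx"])/c["fx"],(v-c["cy"])/c["fy"],1]))+c["position"]; r=p[:2]-box.C; print(u,v,c["color"][v,u],r@box.bx,r@box.by,p[2])
im=c["color"][80:200,120:370,::-1]; cv2.imwrite("pics/w11z.png",cv2.resize(im,(750,360),interpolation=cv2.INTER_CUBIC))
E
```

```text
214 136 [137 134 123] -9.013985522193158 -52.341517519052964 5.294980108510913
222 139 [73 70 69] -31.85413054309768 -27.182024865654856 56.57226704255933
230 139 [88 82 80] -32.3054698393176 -20.741009115945996 57.452917645756315
236 136 [81 76 74] -28.77964586564732 -19.3894502056022 45.25089250874666
225 146 [84 78 74] -26.858568361007293 -25.404909161078475 58.43921560087398
212 145 [216 211 196] -0.0767247623568442 -55.9547377842968 6.354636142684797
195 140 [177 174 159] -14.919593667514171 -62.485921431893686 25.077681585544582
```

View pics/w11z.png

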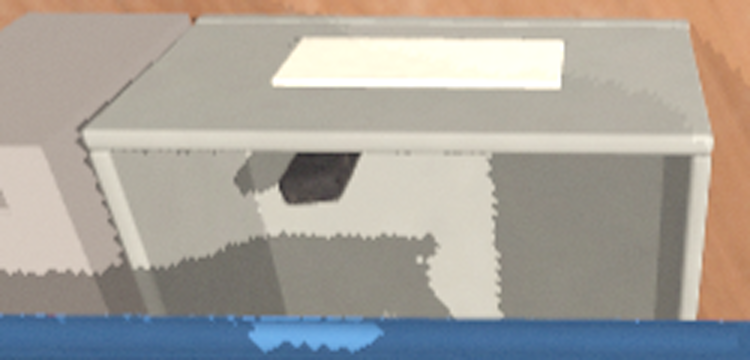

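```bash
python3 - <<'E'
from station import bot,sensors
bot.hold(.5); a=sensors.read_state(); bot.hold(.5); s=sensors.read_state()
print(s["time"],s["tool_pos"]-a["tool_pos"],s["gripper_width"],s["wrist_force"])
bot.job_done()
E
```

```text
18.2333 [0.02173048 0.02434392 0.03768156] 25.806082229998363 [-1.7334539   4.86262154  1.12616893]
the job is handed in; nothing more can be done
```

I pulled the black stick from the front pocket and dropped it through the opening while the lid was shut. I then gripped the barrel handle by its ends, raised the lid to about 30 degrees, and handed the job in at 18.2 s, still gripping it.

- **Lid angle:** the commanded arc gives 30 degrees. Depth-image plane fits gave 29.3 degrees (scene camera) and 27.2 degrees (wrist camera). They disagree by about 2 degrees, but both are within the 25 to 35 allowed.
- **Grip:** the fingers were on the barrel at 25.8 mm, the wrist force was about 5 N, and the tool moved less than 0.1 mm over 0.5 s.
- **Black stick:** it stands upright inside the box at about box x = -30, y = -24 mm. Its top is at about z = 58 mm, which puts its middle near 31 mm.
- **Other items:** in the last camera images the red stick was still in its pocket, and the note pad and calculator looked unmoved. I judged these by eye and did not measure them.

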